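# Free the carved clay fish from the jig and lay it out to dry

### The job

Lift the sprung clamp of the blue carving jig by its red bar until it stays open by itself, then take the clay fish off the jig and lay it gently, flat and lengthwise, on the white plaster slab, wholly on the slab and clear of the clay heart. Do not pull the fish out from under the clamp, do not disturb the heart or the round pot, and leave the clamp standing open.

Things in the scene. Friction and masses are not known exactly. Their poses are not given: they have to be found in the camera images.
- jig: Carving jig fixed to the table, yawed up to 0.35 rad: blue base 200 (x) x 220 (y) x 15 mm; black rubber mat 100 x 200 mm centred at x -20 mm, top 18 mm above the table; two dark steel hinge cheeks at x 63 to 97 mm, 48 mm wide over their outsides, 79 mm high. Origin: centre of the underside; x points from the red bar to the hinge, y along the hinge axis, z up.
- hold_down (a joint): Clamp arm angle, rad: about 0 shut on the fish, grows as the red bar is raised (up, then towards the hinge), stop at 2.0 (leaning back). Over-centre spring: below about 1.0 it pulls shut (4 to 6 N at the bar near 0, less higher up); beyond, it swings the arm open by itself within 2 s and keeps it at the stop. Past 1.3 it can safely be let go.
- jig_hinge (a point): Point on the hinge axis, mid-width of the clamp arm, 62 mm above the table; axes as the jig's. The arm is flat steel, 20 mm wide, 7 mm thick, and runs from here 185 mm to the jig's -x side. 100 mm out a black foot (24 mm wide) reaches 27 mm below the axis, onto the fish.
- bar_left (a point): Point on the axis of the red round bar (13 mm diameter, 124 mm long, along the jig's y) across the arm's end, 42 mm to the jig's +y side of the arm's middle; bare from 10 to 62 mm off the middle. It lies 185 mm out from the hinge axis and 6 mm above the arm's centre plane: 68 mm above the table when shut, open beneath. It moves with the arm.
- bar_right (a point): The same on the jig's -y side of the arm.
- fish: Flat brown clay fish, 78 (x) x 184 (y) x 17 (z) mm, 0.13 to 0.21 kg. Origin: centre of its underside, head to -y, tail fin to +y. It lies on the mat along the jig's y (to 0.1 rad), 20 mm to the -x side of the jig's origin, under the foot. Upright sides; across x it measures 59 mm at y -20 mm (x -34 to +25), 67 mm at y 0, 76 mm at y +20. Nothing stands within 35 mm of its sides.
- slab: White plaster drying slab, 340 (x) x 150 (y) x 16 (z) mm, fixed. Origin: centre of its underside. Its long x axis points away from the robot (turned up to 0.3 rad). The heart lies near its +x end; the rest is free.
- heart: Clay heart, 55 x 61 x 12 mm, loose, lying near the slab's +x end. Origin: centre of its underside.
- round_pot: Small round clay pot, 72 mm wide, 65 mm high, loose, standing on the table behind the work. Origin: centre of its underside.

How it is judged (in metres and radians):
On the way, in this order (a step that is already met when the one before it is completed fails the run):
1. the clamp stands open at its stop (above 1.85 rad) and rests there (value of joint hold_down above 1.85 rad and velocity of joint hold_down below 0.1 rad/s), for 0.3 s.
2. the fish is lifted at least 20 mm off the jig's mat (height (world z) of fish above 0.038 m), for 0.1 s.
At the end, for the whole second after the job is handed in: Clamp open above 1.85 rad. Fish at rest on the slab, flat (0.12 rad), its length along the slab's within 0.25 rad either way round, its origin within 40 mm of the slab's long centre line and from 90 mm before to 10 mm beyond the slab's centre along its x, not touching the heart (value of joint hold_down above 1.85 rad and x of fish in the frame of slab between -0.09 and 0.01 m and y of fish in the frame of slab between -0.04 and 0.04 m and z of fish in the frame of slab between 0.011 and 0.021 m and angle between the y axis of fish and the x axis of slab, either way round below 0.25 rad and angle between fish's own z axis and vertical below 0.12 rad and contact force between fish and heart below 0.05 N and linear speed of fish below 0.03 m/s).
It fails at once if the fish is moved more than 25 mm while the clamp is down (below 0.8 rad) (value of joint hold_down below 0.8 rad and distance of fish from where it was at the start of the episode above 0.025 m).
It fails at once if the fish is dropped: falls faster than 0.8 m/s (some 30 mm) out of the fingers (linear speed of fish above 0.8 m/s and contact force between the fingers and fish below 0.05 N).
It fails at once if the heart is moved more than 20 mm (distance of heart from where it was at the start of the episode above 0.02 m).
It fails at once if the round pot is moved more than 30 mm (distance of round_pot from where it was at the start of the episode above 0.03 m).
It also fails if it takes over 64 s, if anything falls off the work surface, if the arm or the gripper's body presses on something with over 40 N, if the wrist force passes 120 N, or if a joint passes its speed limit or range.

### The arm

A 7-joint arm with a two-finger parallel gripper is mounted at the origin on the work surface; the furniture and walls round the work are solid. World frame = base frame: x ahead of the robot, y to its left, z up, the work surface at z = 0. Lengths are in mm, angles in rad, forces in N, time in s.
With the tool pointing down it reaches from about 400 to 875 mm from the base axis. Payload 4.4 kg.
Tool frame: the origin (TCP) lies at the very end of the fingers, on their centre line; the grasp point (between the pads) lies 19 mm behind it; z points along the fingers, y is the line along which they close (so a half turn about z gives the same grasp; the last joint's range is limited). The gripper opens to 85 mm and grips with 20 to 120 N. Pads are 22 mm wide; open, the fingers measure 114 mm over their backs; the gripper's body (76 mm by 85 mm) begins 54 mm behind the grasp point. The pads swing forward as they close: fully open they stand 13 mm farther back than shut.
Start: joints at [1.264, 0.628, 0.038, 1.517, -0.027, 0.996, -0.02], TCP at [155.04, -631.253, 201.713] pointing down, gripper open.
Joint ranges: [-3.06, 3.06], [-0.37, 2.12], [-1.25, 1.32], [0.18, 2.47], [-1.1, 4.24], [0.23, 1.98], [-2.94, 2.94]. Speed limits (rad/s): [2.57, 2.57, 3.14, 3.14, 3.14, 3.14, 3.14].

### API

Orientations are given as [roll, pitch, yaw] about the fixed x, y, z axes, in that order (R = Rz(yaw) Ry(pitch) Rx(roll)).
In Python, from cell import read_state, get_image, camera_params, finish_job gives the robot as it stands.
- The arm moves only by the tool arm_command, never from a script. Its argument "deltas" is a list of rows, each an object of numbers: "dx", "dy", "dz": the shift along the world's x, y, z in m; "yaw": the turn about the world's z in degrees; "jaw": the opening, from 0 (shut) to 1 (fully open). A call has 1 to 20 rows; each row is the pose to reach, as a shift and turn from the pose commanded when the call began; what a row does not reach only later rows make up. A row lasts 1/10 s, in which the tool goes at most 50 mm and 8.59 degrees, less where a joint would pass 70% of its speed; a pose out of reach is approached as far as the arm can. A call with a gripper value outside its range is refused whole. The fingers move at their own pace and stop on an object; the grip force is fixed at half the most. Time passes only in rows, so rows that repeat a pose let the fingers close. It gives the time, the measured TCP pose, the force, the opening and the grip force at its end, in the units of the state.
- read_state(): the state, without advancing time (a new reading comes with each control period).
- get_image(name): name is "side" or "top" or "wrist"; returns (picture, depth): 400x640x3 uint8, red, green, blue; 400x640 float32, mm along the optical axis (not along the pixel's ray), 0 where there is no reading.
- camera_params(name): a dict with "camera_matrix" (3x3 intrinsics, pixels), "k1" (the pictures are not rectified: a ray, as slopes to the right and down, at radius r is drawn at 1 + k1 r^2 times it, then the intrinsics apply), "extrinsics" (4x4, takes a point from camera to world coordinates). Camera axes: x right, y down, z forward; pixel columns grow to the right and rows downward; lengths in mm; the calibration is good to about 2 mm. A picture is of the moment at which its call begins: read the wrist's pose just before it. camera_params takes no time and is no camera call; for the wrist camera it gives the pose at the moment of the call.
- finish_job(): hands the job in; it is judged then, once.
The state is a dict: "clock": time; "qpos": joint angles; "qd": joint speeds; "tau": joint torques, N m; "eef_pos": TCP position; "tool_rot": TCP orientation; "force": force on the tool from outside, world axes, zero at the start; "torque": the same for the moment, N m; "width": finger opening in mm; "gripper_force": force on a finger pad.
Only numpy, scipy, OpenCV 4.12 (cv2) and the standard library are available. Lean on these libraries where they do the work, as an engineer would, in place of code of your own. Each camera call takes 0.05 s, during which the arm holds its last target. There are 200 camera calls.

## Working session

There is one attempt and no reset: what is moved stays moved. The work goes in short steps, Python scripts to look and compute and a tool call to move; the robot and the scene stay as the last step left them, time stands still between calls to the robot, and variables do not carry over. Pictures are saved under pics/ and viewed, at most 12 in all, crops included, and the job is handed in when it is done.

Besides the shell and the picture viewer there is one more tool, called after "Call:" by a JSON object that holds its "name" and its "arguments", one argument or row to a line. arm_command: Moves the arm, as the interface text tells. Its arguments: {"type":"object","properties":{"deltas":{"type":"array"}},"required":["deltas"]}

```bash
mkdir -p pics; cat > h.py <<'E'
import numpy as np, cv2
from cell import *
def ray(n,u,v,P=None):
    P=P or camera_params(n); K=np.array(P["camera_matrix"]);T=np.array(P["extrinsics"])
    d=np.array([(u-K[0,2])/K[0,0],(v-K[1,2])/K[1,1]]); s=d.copy()
    for _ in range(20): s=d/(1+P["k1"]*(s@s))
    return T[:3,3],T[:3,:3]@np.array([s[0],s[1],1])
def atz(n,u,v,z,P=None):
    o,d=ray(n,u,v,P); return o+d*(z-o[2])/d[2]
def atd(n,u,v,D,P=None):
    o,d=ray(n,u,v,P); return o+d*D[int(round(v)),int(round(u))]
def tri(*rs):
    A=0;b=0
    for o,d in rs:
        d=d/np.linalg.norm(d);M=np.eye(3)-np.outer(d,d);A=A+M;b=b+M@o
    p=np.linalg.solve(A,b)
    return p,[np.linalg.norm(np.cross(p-o,d/np.linalg.norm(d))) for o,d in rs]
E
python3 - <<'E'
from h import *
print(read_state())
for n in("top","side"):
    im,d=get_image(n);np.save(f"pics/{n}0.npy",d);cv2.imwrite(f"pics/{n}0.png",im[:,:,::-1])
    print(n,np.round(camera_params(n)["extrinsics"],2).tolist())
E
```

```text
{'clock': 0.0, 'qpos': array([ 1.26417609,  0.62931965,  0.03842766,  1.51838574, -0.0269986 ,
        0.99632659, -0.02002019]), 'qd': array([ 4.01556142e-05,  3.13116365e-04,  1.04823785e-03, -6.64733237e-04,
        1.04517903e-03, -6.83748125e-04,  4.73885962e-04]), 'tau': array([ 2.27233586e-04, -5.63398933e+01,  1.22643001e+00, -1.93441808e+01,
        1.10843580e-02,  1.07665957e-02, -4.68893489e-06]), 'eef_pos': array([ 154.89256518, -630.5549408 ,  200.80039351]), 'tool_rot': array([-3.13967093e+00,  1.74072955e-05,  2.40811990e-01]), 'force': array([0.02363735, 0.89698681, 0.30091818]), 'torque': array([ 0.01862124, -0.00234909, -0.02577491]), 'gripper_force': 0.0, 'width': 85.50147090150165}
top [[-0.1, -0.97, 0.2, 439.86], [-1.0, 0.09, -0.02, -15.42], [-0.0, -0.2, -0.98, 920.95], [0.0, 0.0, 0.0, 1.0]]
side [[0.96, -0.15, 0.25, 319.91], [-0.3, -0.46, 0.84, -881.11], [-0.01, -0.87, -0.48, 583.56], [0.0, 0.0, 0.0, 1.0]]
```

View pics/top0.png

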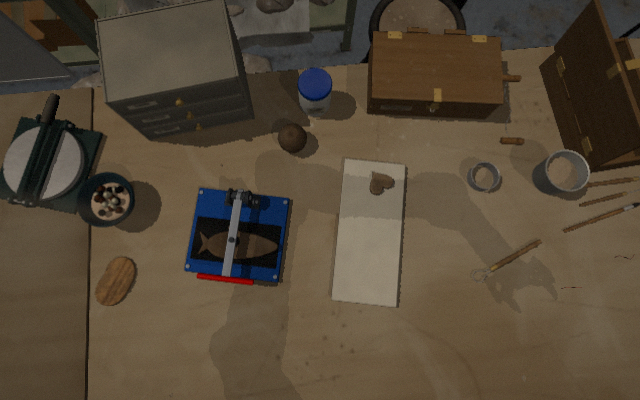

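View pics/side0.png

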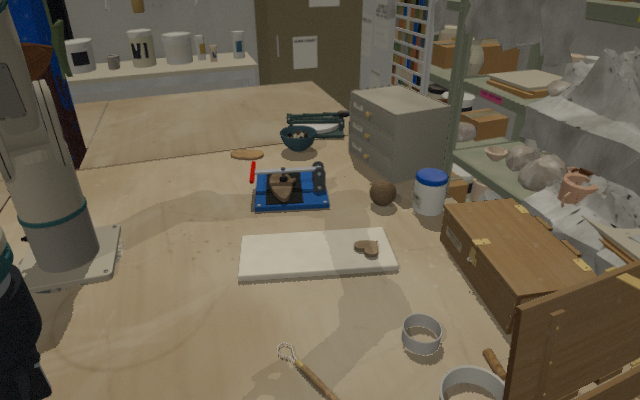

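The top view shows the jig around (238,235), the red bar from (198,276) to (252,282), the slab corners (343,158), (406,163), (397,306), (333,299), the heart at (381,183) and the pot at (292,137). In the side view the bar is at (252,172) and the jig at (290,190).

```bash
python3 - <<'E'
from h import *
t=cv2.imread("pics/top0.png");s=cv2.imread("pics/side0.png")
a=cv2.resize(t[180:290,180:300],None,fx=5,fy=5,interpolation=cv2.INTER_CUBIC)[:, :]
b=cv2.resize(s[150:215,240:340],None,fx=4,fy=4,interpolation=cv2.INTER_CUBIC)
a=cv2.resize(t[180:290,180:300],None,fx=3.3,fy=3.3,interpolation=cv2.INTER_CUBIC)
c=np.zeros((400,800,3),np.uint8);c[:a.shape[0],:a.shape[1]]=a;c[:b.shape[0],400:800]=b
cv2.imwrite("pics/crop1.png",cv2.convertScaleAbs(c,alpha=1.6))
d=np.load("pics/top0.npy");P=camera_params("top")
for nm,z,pts in[("slab16",16,[(343,158),(406,163),(397,306),(333,299)]),("jigbase",15,[(200,188),(292,197),(281,284),(185,273)]),("bar68",68,[(198,276),(252,282)]),("heart",28,[(381,183)]),("pot",60,[(292,135)]),("bluejar",60,[(315,82)])]:
    for p in pts: print(nm,p,atz("top",*p,z).round(),atd("top",*p,d).round())
# red bar auto
for n in("top","side"):
    im=cv2.imread(f"pics/{n}0.png").astype(int);m=(im[:,:,2]>110)&(im[:,:,1]<60)&(im[:,:,0]<60)
    m=m.astype(np.uint8)
    if n=="top": m[:260]=0;m[300:]=0
    else: m[:150]=0;m[200:]=0;m[:,:230]=0;m[:,280:]=0
    v,u=np.nonzero(m);pts=np.c_[u,v];c=pts.mean(0);w=np.linalg.svd(pts-c)[2][0];k=(pts-c)@w;print(n,len(u),c,c+w*k.min(),c+w*k.max())
E
```

```text
slab16 (343, 158) [ 719. -116.   16.] [ 725. -118.   -1.]
slab16 (406, 163) [ 692. -267.   16.] [ 696. -272.    1.]
slab16 (397, 306) [ 360. -198.   16.] [ 359. -201.    4.]
slab16 (333, 299) [389. -56.  16.] [389. -56.  17.]
jigbase (200, 188) [678. 236.  15.] [679. 237.  11.]
jigbase (292, 197) [634.  17.  15.] [638.  18.  -0.]
jigbase (281, 284) [434.  59.  15.] [434.  60.   2.]
jigbase (185, 273) [480. 278.  15.] [480. 282.   2.]
bar68 (198, 276) [468. 233.  68.] [468. 231.  73.]
bar68 (252, 282) [444. 117.  68.] [444. 117.  71.]
heart (381, 183) [ 645. -198.   28.] [ 646. -198.   26.]
pot (292, 135) [774.   3.  60.] [774.   3.  60.]
bluejar (315, 82) [904. -65.  60.] [880. -62. 104.]
top 233 [223.90128755 278.8583691 ] [196.81881656 275.43216785] [252.0730747  282.42237965]
side 77 [252.05194805 171.90909091] [253.15347802 161.0155193 ] [250.93116762 182.99303985]
```

View pics/crop1.png

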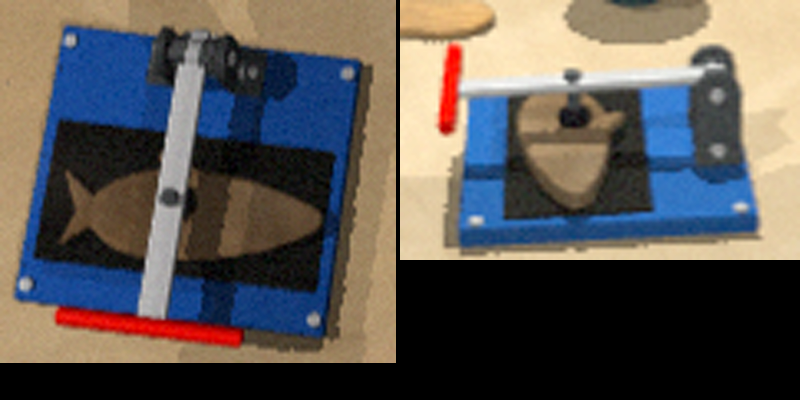

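Jig yaw comes out near -0.207 and the slab's near -0.19. The bar lies over the jig's -x edge and the foot is on the fish. Next I triangulate the bar and work out the arc.

```bash
python3 - <<'E'
from h import *
print("barmid",*tri(ray("top",224.4,278.9),ray("side",252.05,171.95)))
print("end right",*tri(ray("top",252.3,282.5),ray("side",250.9,183.2)))
print("end left",*tri(ray("top",196.6,275.4),ray("side",253.2,160.8)))
# hinge: top of cheeks midpoint / arm end in crop
d=np.load("pics/top0.npy")
for p in[(152/3.3+180,316/3.3+180),(198/3.3+180,40/3.3+180),(270/3.3+180,215/3.3+180),(120/3.3+180,210/3.3+180)]: print(np.round(p,1),atd("top",*p,d).round())
s=np.load("pics/side0.npy");print("fish side cam", atd("side",240+165/4,150+165/4,s).round())
yaw=-.207;ex=np.array([np.cos(yaw),np.sin(yaw)]);
for th in np.linspace(0,1.45,15):
    dx=185-(185*np.cos(th)-6*np.sin(th));dz=185*np.sin(th)+6*np.cos(th)-6
    print(round(th,2),(ex*dx).round(),dz.round())
E
```

```text
barmid [457.79217301 177.01636634  63.31416469] [np.float64(1.1417741844087075), np.float64(1.1417741844085987)]
end right [444.23168964 117.63310795  59.83865959] [np.float64(1.0676041290507812), np.float64(1.0676041290508258)]
end left [471.28670779 234.85134903  70.18455326] [np.float64(1.555688328337041), np.float64(1.555688328337155)]
[226.1 275.8] [463. 173.  66.]
[240.  192.1] [645. 131.  69.]
[261.8 245.2] [525.  95.  32.]
[216.4 243.6] [538. 198.  35.]
fish side cam [522.  96.  33.]
0.0 [ 0. -0.] 0.0
0.1 [ 2. -0.] 19.0
0.21 [ 5. -1.] 38.0
0.31 [10. -2.] 56.0
0.41 [18. -4.] 74.0
0.52 [27. -6.] 91.0
0.62 [37. -8.] 107.0
0.72 [ 49. -10.] 121.0
0.83 [ 63. -13.] 134.0
0.93 [ 78. -16.] 146.0
1.04 [ 94. -20.] 156.0
1.14 [111. -23.] 165.0
1.24 [128. -27.] 171.0
1.35 [146. -31.] 176.0
1.45 [165. -35.] 178.0
```

Call:
{"name": "arm_command", "arguments": {
  "deltas": [
    {"dx": 0.275,"dy": 0.401,"dz": 0,"yaw": 64.3,"jaw": 0.55},
    {"dx": 0.275,"dy": 0.401,"dz": 0,"yaw": 64.3,"jaw": 0.55},
    {"dx": 0.275,"dy": 0.401,"dz": 0,"yaw": 64.3,"jaw": 0.55},
    {"dx": 0.275,"dy": 0.401,"dz": 0,"yaw": 64.3,"jaw": 0.55},
    {"dx": 0.275,"dy": 0.401,"dz": 0,"yaw": 64.3,"jaw": 0.55},
    {"dx": 0.275,"dy": 0.401,"dz": 0,"yaw": 64.3,"jaw": 0.55},
    {"dx": 0.275,"dy": 0.401,"dz": 0,"yaw": 64.3,"jaw": 0.55},
    {"dx": 0.275,"dy": 0.401,"dz": 0,"yaw": 64.3,"jaw": 0.55},
    {"dx": 0.275,"dy": 0.401,"dz": 0,"yaw": 64.3,"jaw": 0.55},
    {"dx": 0.275,"dy": 0.401,"dz": 0,"yaw": 64.3,"jaw": 0.55},
    {"dx": 0.293,"dy": 0.766,"dz": -0.05,"yaw": 64.3,"jaw": 0.55},
    {"dx": 0.293,"dy": 0.766,"dz": -0.05,"yaw": 64.3,"jaw": 0.55},
    {"dx": 0.293,"dy": 0.766,"dz": -0.05,"yaw": 64.3,"jaw": 0.55},
    {"dx": 0.293,"dy": 0.766,"dz": -0.05,"yaw": 64.3,"jaw": 0.55},
    {"dx": 0.293,"dy": 0.766,"dz": -0.05,"yaw": 64.3,"jaw": 0.55},
    {"dx": 0.293,"dy": 0.766,"dz": -0.05,"yaw": 64.3,"jaw": 0.55},
    {"dx": 0.293,"dy": 0.766,"dz": -0.05,"yaw": 64.3,"jaw": 0.55},
    {"dx": 0.293,"dy": 0.766,"dz": -0.05,"yaw": 64.3,"jaw": 0.55},
    {"dx": 0.293,"dy": 0.766,"dz": -0.05,"yaw": 64.3,"jaw": 0.55}
  ]
}}

```text
clock: 2.0
eef_pos: [447.5, 138.7, 151.3]
tool_rot: [-3.141, -0.002, 1.37]
force: [-1.0, 0.3, 0.6]
width: 46.9
gripper_force: 0.0
```

```bash
python3 - <<'E'
from h import *
s=read_state();print(s["clock"],s["eef_pos"],s["tool_rot"],s["width"],s["qpos"].round(2))
P=camera_params("wrist");im,d=get_image("wrist");cv2.imwrite("pics/w1.png",im[:,:,::-1]);np.save("pics/w1.npy",d)
import pickle;pickle.dump(P,open("pics/w1.pkl","wb"))
E
```

```text
2.0 [447.51031911 138.70060451 151.27886396] [-3.14075663e+00 -1.69860796e-03  1.36961372e+00] 46.928863007887884 [-0.13  0.46 -0.32  2.06  0.23  0.65 -0.8 ]
```

View pics/w1.png

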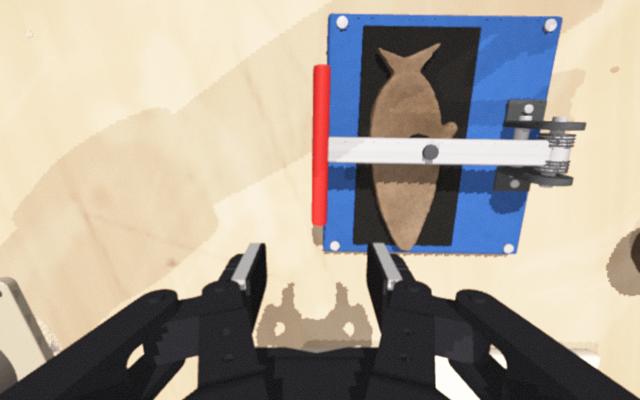

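The wrist view shows the red bar from (321,66) to (319,225), with the fingers closing across it as wanted.

```bash
python3 - <<'E'
from h import *;import pickle
P=pickle.load(open("pics/w1.pkl","rb"));d=np.load("pics/w1.npy")
for p,t in[((321,66),(196.6,275.4)),((319,225),(252.3,282.5)),((320,145),(224.4,278.9))]:
    print(atd("wrist",*p,d,P).round(1),atz("wrist",*p,68,P).round(1),tri(ray("wrist",*p,P),ray("top",*t))[0].round(1))
print(atd("wrist",406,200,d,P),atd("wrist",406,100,d,P))
E
```

```text
[471.1 235.9  72.6] [471.2 236.5  68. ] [470.7 236.9  63.9]
[445.7 117.6  72.7] [445.4 116.   68. ] [444.3 116.3  68.5]
[459.3 181.1  73.9] [459.3 180.5  68. ] [458.  179.2  53.6]
[526.74169738 112.31441756  34.85335591] [538.18118953 199.72091191  34.00071028]
```

Call:
{"name": "arm_command", "arguments": {
  "deltas": [
    {"dx": 0.001,"dy": 0,"dz": -0.03,"yaw": 0,"jaw": 0.55},
    {"dx": 0.001,"dy": 0,"dz": -0.06,"yaw": 0,"jaw": 0.55},
    {"dx": 0.001,"dy": 0,"dz": -0.085,"yaw": 0,"jaw": 0.55},
    {"dx": 0.001,"dy": 0,"dz": -0.104,"yaw": 0,"jaw": 0.55},
    {"dx": 0.001,"dy": 0,"dz": -0.104,"yaw": 0,"jaw": 0.55},
    {"dx": 0.001,"dy": 0,"dz": -0.104,"yaw": 0,"jaw": 0},
    {"dx": 0.001,"dy": 0,"dz": -0.104,"yaw": 0,"jaw": 0},
    {"dx": 0.001,"dy": 0,"dz": -0.104,"yaw": 0,"jaw": 0},
    {"dx": 0.001,"dy": 0,"dz": -0.104,"yaw": 0,"jaw": 0},
    {"dx": 0.001,"dy": 0,"dz": -0.104,"yaw": 0,"jaw": 0},
    {"dx": 0.001,"dy": 0,"dz": -0.104,"yaw": 0,"jaw": 0}
  ]
}}

```text
clock: 3.15
eef_pos: [449.2, 134.8, 48.0]
tool_rot: [3.141, -0.0, 1.363]
force: [0.1, -0.4, -1.4]
width: -0.1
gripper_force: 0.0
```

The fingers shut on nothing, so I look.

```bash
python3 - <<'E'
from h import *
s=read_state();print(s["width"],s["gripper_force"],s["eef_pos"])
L=[]
for n in("side","wrist","top"):
    im,d=get_image(n);np.save(f"pics/{n}2.npy",d);cv2.imwrite(f"pics/{n}2.png",im[:,:,::-1])
s=cv2.imread("pics/side2.png");w=cv2.imread("pics/wrist2.png")
a=cv2.resize(s[100:215,190:340],None,fx=4,fy=4,interpolation=cv2.INTER_CUBIC)[:,:400];a=cv2.resize(s[110:215,200:333],(400,316))
c=np.zeros((316,800,3),np.uint8);c[:,:400]=cv2.convertScaleAbs(a,alpha=1.5);c[:250,400:]=cv2.resize(w,(400,250));cv2.imwrite("pics/c2.png",c)
E
```

```text
-0.1187576536300994 0.0 [449.19099336 134.79358174  47.98789883]
```

View pics/c2.png

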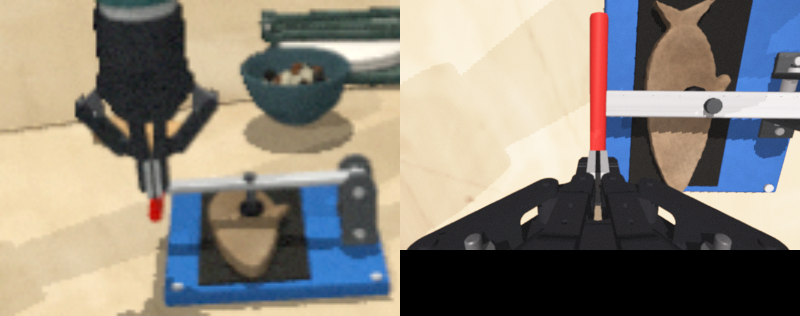

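The side crop shows the closed fingers ending at about (150,190), apparently above the bar rather than round it. I check the real fingertip height from depth.

```bash
python3 - <<'E'
from h import *
d=np.load("pics/wrist2.npy");w=cv2.imread("pics/wrist2.png")
for v in range(200,300,8):
    print(v,[(u,atd("wrist",u,v,d).round().astype(int).tolist()) for u in (300,308,316,324,332)])
a=cv2.resize(w[200:340,230:410],None,fx=2.8,fy=2.8,interpolation=cv2.INTER_CUBIC)
s=cv2.imread("pics/side2.png");b=cv2.resize(s[140:200,235:270],None,fx=6.5,fy=6.5,interpolation=cv2.INTER_CUBIC)
c=np.zeros((400,780,3),np.uint8);c[:a.shape[0],:a.shape[1]]=a;c[:b.shape[0],520:520+b.shape[1]]=b
cv2.imwrite("pics/c3.png",cv2.convertScaleAbs(c,alpha=1.6))
ds=np.load("pics/side2.npy");print([atd("side",u,v,ds).round().astype(int).tolist() for u,v in((250,165),(250,170),(251,173),(251,177),(251,181))])
E
```

```text
200 [(300, [440, 146, 2]), (308, [451, 163, 71]), (316, [455, 162, 73]), (324, [459, 161, 72]), (332, [462, 145, 16])]
208 [(300, [439, 140, 1]), (308, [450, 159, 71]), (316, [454, 159, 73]), (324, [458, 157, 71]), (332, [461, 140, 16])]
216 [(300, [437, 134, 0]), (308, [449, 155, 71]), (316, [453, 154, 72]), (324, [457, 153, 70]), (332, [460, 134, 16])]
224 [(300, [436, 128, 1]), (308, [448, 150, 70]), (316, [452, 151, 73]), (324, [456, 149, 71]), (332, [459, 129, 16])]
232 [(300, [435, 122, 0]), (308, [448, 147, 72]), (316, [452, 146, 73]), (324, [455, 145, 70]), (332, [458, 124, 17])]
240 [(300, [433, 116, 1]), (308, [448, 147, 83]), (316, [451, 146, 82]), (324, [455, 146, 83]), (332, [457, 117, 15])]
248 [(300, [432, 110, 1]), (308, [448, 147, 91]), (316, [452, 147, 93]), (324, [455, 145, 91]), (332, [455, 112, 16])]
256 [(300, [444, 144, 91]), (308, [448, 147, 100]), (316, [452, 146, 100]), (324, [455, 146, 99]), (332, [458, 145, 99])]
264 [(300, [446, 148, 107]), (308, [449, 147, 106]), (316, [451, 146, 106]), (324, [454, 145, 106]), (332, [458, 145, 107])]
272 [(300, [446, 148, 113]), (308, [449, 147, 113]), (316, [452, 146, 113]), (324, [454, 146, 114]), (332, [457, 145, 112])]
280 [(300, [447, 150, 124]), (308, [449, 148, 121]), (316, [451, 144, 115]), (324, [454, 146, 120]), (332, [457, 146, 121])]
288 [(300, [447, 148, 126]), (308, [449, 148, 126]), (316, [451, 141, 116]), (324, [454, 146, 125]), (332, [457, 146, 125])]
296 [(300, [447, 148, 131]), (308, [450, 149, 132]), (316, [450, 138, 116]), (324, [454, 145, 129]), (332, [457, 146, 130])]
[[448, 123, 111], [447, 122, 97], [449, 122, 88], [448, 126, 74], [446, 115, 68]]
```

View pics/c3.png

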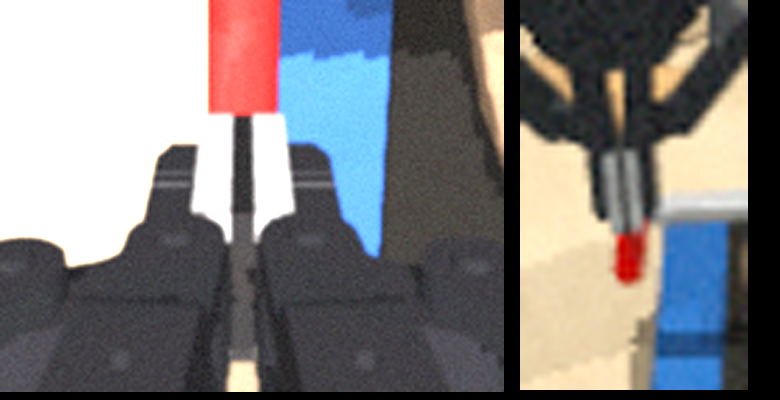

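```bash
python3 - <<'E'
from h import *;import pickle
P=pickle.load(open("pics/w1.pkl","rb"));d=np.load("pics/w1.npy")
for v in(240,243,246,250,256,262,270): print(v,[atd("wrist",u,v,d,P).round().astype(int).tolist() for u in(250,258,264,376,382)])
Q=camera_params("wrist");s=read_state()
print(np.array(P["extrinsics"])[:3,3]-[447.5,138.7,151.3],np.array(Q["extrinsics"])[:3,3]-s["eef_pos"],s["eef_pos"],s["force"])
# lowest finger points, side view
ds=np.load("pics/side2.npy")
for v in range(168,186): print(v,[atd("side",u,v,ds).round().astype(int).tolist() for u in (248,250,252)])
E
```

```text
240 [[366, 91, 0], [374, 89, 0], [381, 88, 1], [495, 72, 19], [502, 70, 18]]
243 [[421, 156, 189], [424, 155, 189], [427, 155, 189], [476, 145, 190], [479, 144, 188]]
246 [[422, 156, 193], [425, 155, 192], [427, 153, 190], [476, 145, 193], [478, 144, 192]]
250 [[422, 155, 196], [426, 155, 197], [426, 151, 189], [475, 145, 197], [477, 145, 198]]
256 [[424, 156, 203], [427, 155, 203], [426, 150, 192], [474, 145, 202], [476, 145, 203]]
262 [[425, 155, 209], [427, 153, 206], [426, 147, 192], [473, 145, 207], [475, 144, 207]]
270 [[426, 155, 215], [426, 150, 206], [425, 143, 192], [472, 141, 207], [474, 145, 215]]
[ 13.82064381  66.48953041 173.17033203] [ 14.14219186  66.65994045 173.06359186] [449.03977    134.80753719  47.76836878] [-0.3988883  -0.17495976 -0.24635457]
168 [[443, 126, 101], [447, 123, 102], [453, 122, 102]]
169 [[443, 130, 97], [447, 123, 99], [453, 124, 98]]
170 [[442, 129, 94], [447, 122, 97], [452, 121, 96]]
171 [[442, 129, 91], [447, 125, 92], [451, 119, 95]]
172 [[442, 128, 89], [447, 125, 89], [452, 124, 89]]
173 [[441, 127, 87], [446, 123, 87], [451, 122, 87]]
174 [[461, 294, 0], [320, -881, 584], [451, 123, 84]]
175 [[460, 289, 0], [446, 126, 80], [451, 125, 80]]
176 [[459, 283, -1], [448, 141, 70], [452, 136, 71]]
177 [[458, 275, 0], [447, 134, 70], [451, 129, 72]]
178 [[457, 267, 1], [445, 124, 72], [450, 121, 73]]
179 [[456, 265, -2], [444, 121, 71], [450, 121, 70]]
180 [[454, 250, 2], [444, 117, 70], [449, 120, 67]]
181 [[453, 246, 1], [443, 116, 68], [448, 115, 67]]
182 [[452, 239, 1], [443, 119, 63], [448, 115, 64]]
183 [[452, 236, 0], [457, 234, 0], [448, 115, 61]]
184 [[451, 235, -3], [457, 230, -2], [462, 224, 1]]
185 [[449, 222, 0], [456, 225, -2], [461, 218, 0]]
```

Depth from both views puts the real fingertips about 31 mm above the reported TCP (79 against 48, and 189 against 151 when half open). They closed just above the bar. I correct for that: reopen, go 31 mm lower, close.

Call:
{"name": "arm_command", "arguments": {
  "deltas": [
    {"dx": 0,"dy": 0,"dz": 0,"yaw": 0,"jaw": 0.5},
    {"dx": 0,"dy": 0,"dz": 0,"yaw": 0,"jaw": 0.5},
    {"dx": 0,"dy": 0,"dz": 0,"yaw": 0,"jaw": 0.5},
    {"dx": 0,"dy": 0,"dz": 0,"yaw": 0,"jaw": 0.5},
    {"dx": 0,"dy": 0,"dz": -0.01,"yaw": 0,"jaw": 0.5},
    {"dx": 0,"dy": 0,"dz": -0.02,"yaw": 0,"jaw": 0.5},
    {"dx": 0,"dy": 0,"dz": -0.031,"yaw": 0,"jaw": 0.5},
    {"dx": 0,"dy": 0,"dz": -0.031,"yaw": 0,"jaw": 0.5},
    {"dx": 0,"dy": 0,"dz": -0.031,"yaw": 0,"jaw": 0},
    {"dx": 0,"dy": 0,"dz": -0.031,"yaw": 0,"jaw": 0},
    {"dx": 0,"dy": 0,"dz": -0.031,"yaw": 0,"jaw": 0},
    {"dx": 0,"dy": 0,"dz": -0.031,"yaw": 0,"jaw": 0},
    {"dx": 0,"dy": 0,"dz": -0.031,"yaw": 0,"jaw": 0},
    {"dx": 0,"dy": 0,"dz": -0.031,"yaw": 0,"jaw": 0}
  ]
}}

```text
clock: 4.7
eef_pos: [449.1, 134.8, 16.9]
tool_rot: [3.141, -0.0, 1.363]
force: [0.3, 1.2, 0.9]
width: 11.2
gripper_force: 58.5
```

Gripped. Now the first part of the arc.

Call:
{"name": "arm_command", "arguments": {
  "deltas": [
    {"dx": 0.0005,"dy": 0,"dz": 0.01,"yaw": 0,"jaw": 0},
    {"dx": 0.002,"dy": 0,"dz": 0.019,"yaw": 0,"jaw": 0},
    {"dx": 0.003,"dy": -0.0005,"dz": 0.029,"yaw": 0,"jaw": 0},
    {"dx": 0.005,"dy": -0.001,"dz": 0.038,"yaw": 0,"jaw": 0},
    {"dx": 0.0075,"dy": -0.0015,"dz": 0.047,"yaw": 0,"jaw": 0},
    {"dx": 0.01,"dy": -0.002,"dz": 0.056,"yaw": 0,"jaw": 0},
    {"dx": 0.014,"dy": -0.003,"dz": 0.065,"yaw": 0,"jaw": 0},
    {"dx": 0.018,"dy": -0.004,"dz": 0.074,"yaw": 0,"jaw": 0}
  ]
}}

```text
clock: 5.5
eef_pos: [464.7, 131.2, 91.2]
tool_rot: [-3.138, 0.001, 1.364]
force: [-5.8, 4.0, -4.4]
width: 10.9
gripper_force: 58.3
```

Call:
{"name": "arm_command", "arguments": {
  "deltas": [
    {"dx": 0.004,"dy": -0.001,"dz": 0.009,"yaw": 0,"jaw": 0},
    {"dx": 0.009,"dy": -0.002,"dz": 0.017,"yaw": 0,"jaw": 0},
    {"dx": 0.014,"dy": -0.003,"dz": 0.025,"yaw": 0,"jaw": 0},
    {"dx": 0.019,"dy": -0.004,"dz": 0.033,"yaw": 0,"jaw": 0},
    {"dx": 0.025,"dy": -0.005,"dz": 0.04,"yaw": 0,"jaw": 0},
    {"dx": 0.031,"dy": -0.006,"dz": 0.047,"yaw": 0,"jaw": 0},
    {"dx": 0.038,"dy": -0.0075,"dz": 0.054,"yaw": 0,"jaw": 0},
    {"dx": 0.045,"dy": -0.009,"dz": 0.06,"yaw": 0,"jaw": 0},
    {"dx": 0.052,"dy": -0.0105,"dz": 0.066,"yaw": 0,"jaw": 0},
    {"dx": 0.06,"dy": -0.012,"dz": 0.072,"yaw": 0,"jaw": 0},
    {"dx": 0.068,"dy": -0.014,"dz": 0.077,"yaw": 0,"jaw": 0},
    {"dx": 0.076,"dy": -0.016,"dz": 0.082,"yaw": 0,"jaw": 0},
    {"dx": 0.084,"dy": -0.0175,"dz": 0.087,"yaw": 0,"jaw": 0},
    {"dx": 0.093,"dy": -0.019,"dz": 0.091,"yaw": 0,"jaw": 0},
    {"dx": 0.101,"dy": -0.021,"dz": 0.094,"yaw": 0,"jaw": 0},
    {"dx": 0.11,"dy": -0.023,"dz": 0.097,"yaw": 0,"jaw": 0},
    {"dx": 0.119,"dy": -0.025,"dz": 0.1,"yaw": 0,"jaw": 0},
    {"dx": 0.128,"dy": -0.027,"dz": 0.102,"yaw": 0,"jaw": 0},
    {"dx": 0.138,"dy": -0.029,"dz": 0.103,"yaw": 0,"jaw": 0},
    {"dx": 0.147,"dy": -0.031,"dz": 0.104,"yaw": 0,"jaw": 0}
  ]
}}

```text
clock: 7.5
eef_pos: [617.4, 98.0, 199.6]
tool_rot: [3.134, -0.0, 1.361]
force: [-1.6, -1.7, 14.4]
width: 11.0
gripper_force: 63.0
```

Call:
{"name": "arm_command", "arguments": {
  "deltas": [
    {"dx": 0,"dy": 0,"dz": 0,"yaw": 0,"jaw": 0.4},
    {"dx": 0,"dy": 0,"dz": 0,"yaw": 0,"jaw": 0.4},
    {"dx": 0,"dy": 0,"dz": 0.01,"yaw": 0,"jaw": 0.4},
    {"dx": 0,"dy": 0,"dz": 0.03,"yaw": 0,"jaw": 0.4},
    {"dx": -0.01,"dy": 0,"dz": 0.06,"yaw": 0,"jaw": 0.4},
    {"dx": -0.04,"dy": 0.01,"dz": 0.07,"yaw": 0,"jaw": 1},
    {"dx": -0.08,"dy": 0.02,"dz": 0.07,"yaw": 0,"jaw": 1},
    {"dx": -0.12,"dy": 0.03,"dz": 0.07,"yaw": 0,"jaw": 1},
    {"dx": -0.16,"dy": 0.04,"dz": 0.07,"yaw": 0,"jaw": 1},
    {"dx": -0.16,"dy": 0.04,"dz": 0.07,"yaw": 0,"jaw": 1},
    {"dx": -0.16,"dy": 0.04,"dz": 0.07,"yaw": 0,"jaw": 1},
    {"dx": -0.16,"dy": 0.04,"dz": 0.07,"yaw": 0,"jaw": 1}
  ]
}}

```text
clock: 8.7
eef_pos: [454.6, 139.7, 265.0]
tool_rot: [3.141, -0.0, 1.363]
force: [-0.0, 0.9, 0.1]
width: 85.2
gripper_force: 0.0
```

```bash
python3 - <<'E'
from h import *;import pickle
s=read_state();print(s["clock"],s["eef_pos"],s["force"])
P=camera_params("wrist");w,d=get_image("wrist");pickle.dump(P,open("pics/w4.pkl","wb"));np.save("pics/w4.npy",d)
t,td=get_image("top");si,sd=get_image("side");np.save("pics/t4.npy",td);np.save("pics/s4.npy",sd)
for n,i in(("w4",w),("t4",t),("s4",si)): cv2.imwrite(f"pics/{n}.png",i[:,:,::-1])
c=np.zeros((600,800,3),np.uint8);c[:400,:640]=w[:,:,::-1]
c[400:600,0:267]=cv2.resize(t[170:290,170:330,::-1],(267,200));c[400:600,280:547]=cv2.resize(si[100:220,220:380,::-1],(267,200));cv2.imwrite("pics/c4.png",c)
E
```

```text
8.7 [454.58113769 139.65661896 265.00532876] [-0.02156834  0.91685725  0.09036796]
```

View pics/c4.png

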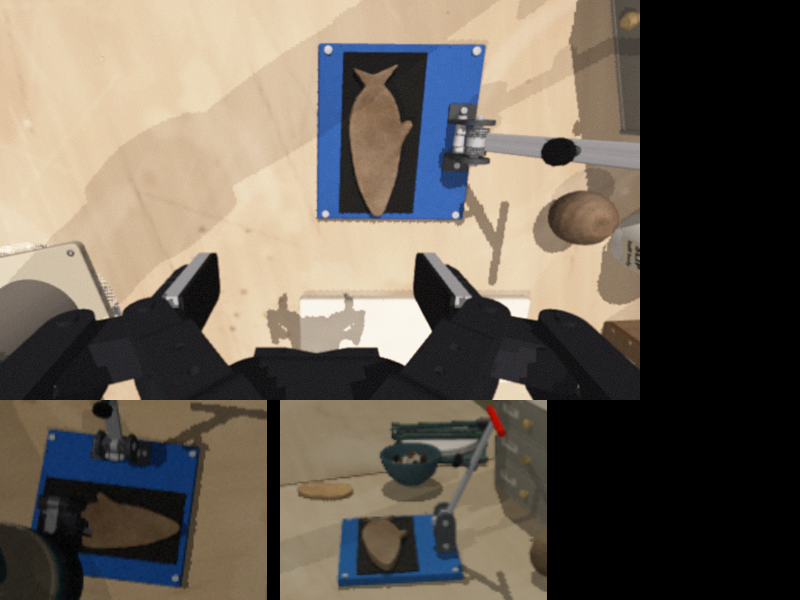

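The clamp leans back at its stop and the fish is untouched: head tip about (377,215), tail about (376,67), side fin at (410,125) toward the hinge. Next I measure its outline.

```bash
python3 - <<'E'
from h import *;import pickle
P=pickle.load(open("pics/w4.pkl","rb"));d=np.load("pics/w4.npy");w=cv2.imread("pics/w4.png").astype(int)
m=((w[:,:,2]-w[:,:,0]>18)&(w[:,:,2]<200)).astype(np.uint8);m[:58]=0;m[218:]=0;m[:,:343]=0;m[:,424:]=0
n,l,st,_=cv2.connectedComponentsWithStats(m);k=1+np.argmax(st[1:,4]);v,u=np.nonzero(l==k);print(st[k])
X=np.array([atz("wrist",a,b,35,P)[:2] for a,b in zip(u,v)])
print("top z",np.median([atd("wrist",a,b,d,P)[2] for a,b in zip(u,v)]),"2-view z at head:",tri(ray("wrist",377,215,P),ray("top",180+323/3.3,180+218/3.3))[0])
yaw=-.209;ex=np.array([np.cos(yaw),np.sin(yaw)]);ey=np.array([-ex[1],ex[0]])
J=np.array([556.5,147.5])
q=np.c_[(X-J)@ex,(X-J)@ey]
print("y range",q[:,1].min(),q[:,1].max()); y0=(q[:,1].min()+q[:,1].max())/2
for y in range(-85,90,10):
    r=q[abs(q[:,1]-y0-y)<2,0]; print(y,r.min().round(1),r.max().round(1),(r.max()-r.min()).round(1),((r.max()+r.min())/2).round(1))
r=q[abs(q[:,1]-y0+12)<2,0];c=(r.min()+r.max())/2
print("grasp",J+ex*c+ey*(y0-12), "centroid y",q[:,1].mean()-y0)
E
```

```text
[ 348   64   65  152 5950]
top z 33.628644472920854 2-view z at head: [520.53926376  59.19453007  23.40130013]
y range -89.96777256775414 92.07669198103444
-85 -29.2 -8.5 20.7 -18.9
-75 -34.9 -5.3 29.6 -20.1
-65 -39.1 -3.2 35.9 -21.1
-55 -44.5 -0.1 44.4 -22.3
-45 -47.4 3.0 50.4 -22.2
-35 -50.3 3.8 54.1 -23.2
-25 -51.8 4.4 56.2 -23.7
-15 -53.4 6.1 59.5 -23.6
-5 -56.1 6.5 62.7 -24.8
5 -57.6 9.5 67.1 -24.1
15 -59.1 15.9 75.0 -21.6
25 -58.2 17.7 75.9 -20.2
35 -58.4 2.6 61.0 -27.9
45 -55.2 -1.6 53.5 -28.4
55 -51.9 -5.9 46.0 -28.9
65 -44.0 -13.6 30.5 -28.8
75 -46.8 -15.4 31.4 -31.1
85 -54.1 -6.9 47.2 -30.5
grasp [530.37065901 141.85293506] centroid y 5.054436309747436
```

```bash
python3 - <<'E'
from h import *;import pickle
P=pickle.load(open("pics/w4.pkl","rb"));d=np.load("pics/w4.npy")
for v in(250,253,256,260,265): print(v,[(u,atd("wrist",u,v,d,P).round().astype(int).tolist()) for u in(200,207,214,418,425,432)])
E
```

```text
250 [(200, [263, 51, 0]), (207, [274, 50, 2]), (214, [284, 47, 0]), (418, [574, -15, -1]), (425, [584, -16, 1]), (432, [594, -18, 1])]
253 [(200, [410, 161, 313]), (207, [413, 160, 313]), (214, [415, 159, 313]), (418, [499, 141, 312]), (425, [502, 141, 313]), (432, [504, 141, 314])]
256 [(200, [411, 161, 317]), (207, [414, 160, 317]), (214, [415, 158, 313]), (418, [499, 140, 312]), (425, [500, 142, 317]), (432, [503, 142, 317])]
260 [(200, [412, 161, 320]), (207, [415, 160, 320]), (214, [415, 157, 314]), (418, [498, 139, 313]), (425, [499, 142, 320]), (432, [502, 142, 321])]
265 [(200, [413, 160, 324]), (207, [415, 158, 321]), (214, [414, 155, 314]), (418, [498, 136, 313]), (425, [499, 141, 322]), (432, [500, 142, 324])]
```

Call:
{"name": "arm_command", "arguments": {
  "deltas": [
    {"dx": 0.04,"dy": 0.002,"dz": 0,"yaw": 3.1,"jaw": 1},
    {"dx": 0.0765,"dy": 0.004,"dz": 0,"yaw": 3.1,"jaw": 1},
    {"dx": 0.0765,"dy": 0.004,"dz": -0.04,"yaw": 3.1,"jaw": 1},
    {"dx": 0.0765,"dy": 0.004,"dz": -0.08,"yaw": 3.1,"jaw": 1},
    {"dx": 0.0765,"dy": 0.004,"dz": -0.12,"yaw": 3.1,"jaw": 1},
    {"dx": 0.0765,"dy": 0.004,"dz": -0.16,"yaw": 3.1,"jaw": 1},
    {"dx": 0.0765,"dy": 0.004,"dz": -0.2,"yaw": 3.1,"jaw": 1},
    {"dx": 0.0765,"dy": 0.004,"dz": -0.23,"yaw": 3.1,"jaw": 1},
    {"dx": 0.0765,"dy": 0.004,"dz": -0.25,"yaw": 3.1,"jaw": 1},
    {"dx": 0.0765,"dy": 0.004,"dz": -0.25,"yaw": 3.1,"jaw": 1}
  ]
}}

```text
clock: 9.85
eef_pos: [528.6, 142.7, 11.5]
tool_rot: [-3.136, 0.003, 1.417]
force: [-0.4, -0.2, 0.6]
width: 85.4
gripper_force: 0.0
```

```bash
python3 - <<'E'
from h import *
w,d=get_image("wrist");si,sd=get_image("side");cv2.imwrite("pics/w5.png",w[:,:,::-1])
c=np.zeros((400,800,3),np.uint8);c[:300,:480]=cv2.resize(w[:,:,::-1],(480,300));c[:300,480:]=cv2.resize(si[130:230,225:332,::-1],(320,300));cv2.imwrite("pics/c5.png",c)
for v in(235,240,245,250,253,256,260): print(v,[(u,atd("wrist",u,v,d).round().astype(int).tolist()) for u in(200,207,214,418,425,432)])
E
```

```text
235 [(200, [468, 156, 18]), (207, [471, 155, 17]), (214, [476, 155, 19]), (418, [586, 139, 23]), (425, [591, 137, 20]), (432, [595, 136, 18])]
240 [(200, [467, 153, 18]), (207, [471, 152, 19]), (214, [475, 152, 18]), (418, [586, 136, 22]), (425, [591, 134, 19]), (432, [595, 133, 19])]
245 [(200, [466, 150, 18]), (207, [470, 149, 18]), (214, [475, 149, 20]), (418, [585, 134, 23]), (425, [590, 131, 19]), (432, [594, 131, 20])]
250 [(200, [466, 147, 19]), (207, [469, 146, 19]), (214, [473, 146, 18]), (418, [585, 130, 23]), (425, [590, 128, 19]), (432, [594, 127, 19])]
253 [(200, [485, 163, 64]), (207, [488, 162, 63]), (214, [490, 161, 62]), (418, [575, 148, 61]), (425, [578, 148, 62]), (432, [580, 148, 62])]
256 [(200, [486, 162, 65]), (207, [489, 162, 66]), (214, [491, 160, 63]), (418, [575, 147, 62]), (425, [576, 149, 67]), (432, [579, 148, 66])]
260 [(200, [487, 162, 69]), (207, [490, 162, 70]), (214, [490, 159, 63]), (418, [574, 145, 63]), (425, [575, 148, 69]), (432, [578, 148, 70])]
```

View pics/c5.png

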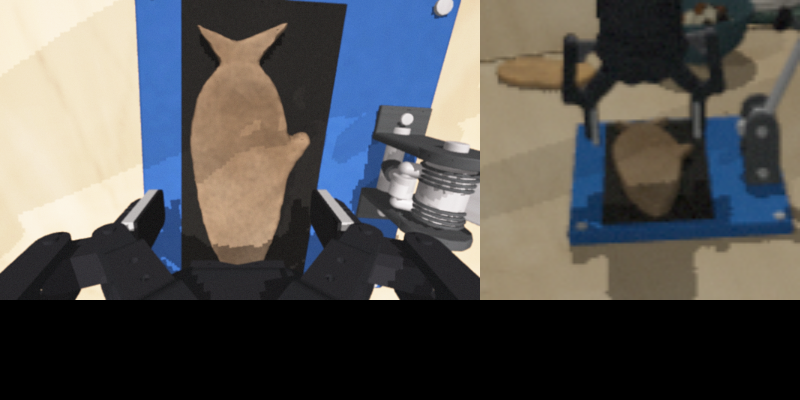

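The fingers straddle the fish behind the fin, centred at about (531,144). Now I lower and close.

Call:
{"name": "arm_command", "arguments": {
  "deltas": [
    {"dx": 0,"dy": 0,"dz": -0.012,"yaw": 0,"jaw": 1},
    {"dx": 0,"dy": 0,"dz": -0.024,"yaw": 0,"jaw": 1},
    {"dx": 0,"dy": 0,"dz": -0.034,"yaw": 0,"jaw": 1},
    {"dx": 0,"dy": 0,"dz": -0.034,"yaw": 0,"jaw": 1},
    {"dx": 0,"dy": 0,"dz": -0.034,"yaw": 0,"jaw": 0.5},
    {"dx": 0,"dy": 0,"dz": -0.034,"yaw": 0,"jaw": 0.5},
    {"dx": 0,"dy": 0,"dz": -0.034,"yaw": 0,"jaw": 0.5},
    {"dx": 0,"dy": 0,"dz": -0.034,"yaw": 0,"jaw": 0.5},
    {"dx": 0,"dy": 0,"dz": -0.034,"yaw": 0,"jaw": 0.5}
  ]
}}

```text
clock: 10.85
eef_pos: [531.6, 143.9, -17.7]
tool_rot: [3.139, -0.001, 1.417]
force: [-0.1, -0.5, 8.5]
width: 64.9
gripper_force: 66.8
```

Call:
{"name": "arm_command", "arguments": {
  "deltas": [
    {"dx": 0,"dy": 0,"dz": 0.01,"yaw": 0,"jaw": 0.3},
    {"dx": 0,"dy": 0,"dz": 0.02,"yaw": 0,"jaw": 0.3},
    {"dx": 0,"dy": 0,"dz": 0.035,"yaw": 0,"jaw": 0.3},
    {"dx": 0,"dy": 0,"dz": 0.05,"yaw": 0,"jaw": 0.3},
    {"dx": 0,"dy": 0,"dz": 0.07,"yaw": 0,"jaw": 0.3},
    {"dx": 0,"dy": 0,"dz": 0.09,"yaw": 0,"jaw": 0.3},
    {"dx": 0,"dy": 0,"dz": 0.11,"yaw": 0,"jaw": 0.3},
    {"dx": 0,"dy": 0,"dz": 0.11,"yaw": 0,"jaw": 0.3},
    {"dx": 0,"dy": 0,"dz": 0.11,"yaw": 0,"jaw": 0.3}
  ]
}}

```text
clock: 11.75
eef_pos: [530.6, 143.6, 91.1]
tool_rot: [3.141, -0.0, 1.417]
force: [0.3, 0.2, -2.6]
width: 65.1
gripper_force: 64.6
```

```bash
python3 - <<'E'
from h import *;import pickle
s=read_state();print(s["eef_pos"],s["force"],s["width"],s["qpos"].round(2))
P=camera_params("wrist");w,d=get_image("wrist");si,sd=get_image("side")
c=np.zeros((300,800,3),np.uint8);c[:,:480]=cv2.resize(w[:,:,::-1],(480,300));c[:,480:]=cv2.resize(si[120:220,225:332,::-1],(320,300));cv2.imwrite("pics/c6.png",c)
print([(v,u,atd("wrist",u,v,d).round().astype(int).tolist()) for v,u in((60,310),(110,310),(160,300),(160,330),(200,290),(200,350),(250,300),(250,340),(300,320),(320,320))])
# slab corner refinement with side view
print("slab ctr", np.mean([atz("top",*p,16)[:2] for p in[(343,158),(406,163),(397,306),(333,299)]],0))
for p in((241,236),(389,230),(396,268),(239,276)): print(p,atz("side",*p,16).round())
E
```

```text
[530.59815852 143.6081873   91.11634956] [ 0.27927868  0.17159245 -2.60114134] 65.05342537936897 [-0.11  0.65 -0.31  1.9   0.31  0.64 -0.77]
[(60, 310, [541, 229, 137]), (110, 310, [541, 211, 263]), (160, 300, [532, 194, 140]), (160, 330, [543, 193, 141]), (200, 290, [525, 180, 141]), (200, 350, [548, 176, 142]), (250, 300, [526, 158, 141]), (250, 340, [542, 156, 141]), (300, 320, [530, 135, 141]), (320, 320, [529, 125, 142])]
slab ctr [ 540.11222255 -159.18044745]
(241, 236) [389. -56.  16.]
(389, 230) [ 729. -141.   16.]
(396, 268) [ 681. -273.   16.]
(239, 276) [ 363. -197.   16.]
```

View pics/c6.png

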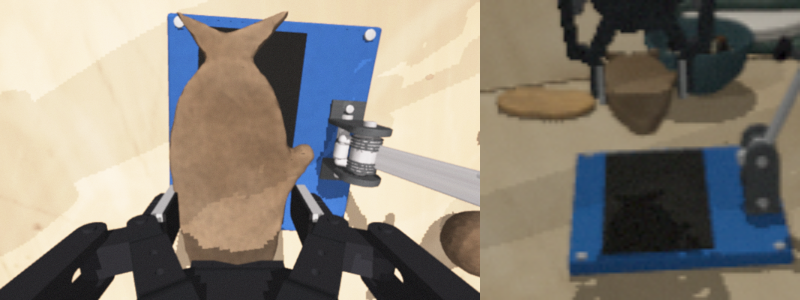

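Fish held level, its underside about 33 mm above the reported TCP. Slab centre (540,-159), yaw -0.19. Next I carry it across, clear of the clamp first, then turn it.

Call:
{"name": "arm_command", "arguments": {
  "deltas": [
    {"dx": -0.003,"dy": -0.02,"dz": 0,"yaw": 0,"jaw": 0.3},
    {"dx": -0.006,"dy": -0.05,"dz": 0,"yaw": 0,"jaw": 0.3},
    {"dx": -0.01,"dy": -0.08,"dz": 0,"yaw": 3,"jaw": 0.3},
    {"dx": -0.013,"dy": -0.11,"dz": 0,"yaw": 9,"jaw": 0.3},
    {"dx": -0.016,"dy": -0.14,"dz": 0,"yaw": 16,"jaw": 0.3},
    {"dx": -0.018,"dy": -0.165,"dz": 0,"yaw": 23,"jaw": 0.3},
    {"dx": -0.02,"dy": -0.19,"dz": 0,"yaw": 30,"jaw": 0.3},
    {"dx": -0.022,"dy": -0.21,"dz": 0,"yaw": 37,"jaw": 0.3},
    {"dx": -0.023,"dy": -0.23,"dz": 0,"yaw": 44,"jaw": 0.3},
    {"dx": -0.024,"dy": -0.25,"dz": 0,"yaw": 51,"jaw": 0.3},
    {"dx": -0.025,"dy": -0.265,"dz": 0,"yaw": 58,"jaw": 0.3},
    {"dx": -0.026,"dy": -0.28,"dz": 0,"yaw": 65,"jaw": 0.3},
    {"dx": -0.026,"dy": -0.29,"dz": 0,"yaw": 72,"jaw": 0.3},
    {"dx": -0.026,"dy": -0.3,"dz": 0,"yaw": 79,"jaw": 0.3},
    {"dx": -0.026,"dy": -0.3,"dz": 0,"yaw": 84,"jaw": 0.3},
    {"dx": -0.026,"dy": -0.3,"dz": 0,"yaw": 87.9,"jaw": 0.3},
    {"dx": -0.026,"dy": -0.3,"dz": 0,"yaw": 87.9,"jaw": 0.3},
    {"dx": -0.026,"dy": -0.3,"dz": 0,"yaw": 87.9,"jaw": 0.3},
    {"dx": -0.026,"dy": -0.3,"dz": 0,"yaw": 87.9,"jaw": 0.3}
  ]
}}

```text
clock: 13.75
eef_pos: [504.3, -156.1, 90.3]
tool_rot: [3.141, -0.001, 2.95]
force: [1.0, -0.8, -1.7]
width: 65.2
gripper_force: 64.6
```

```bash
python3 - <<'E'
from h import *
s=read_state();print(s["clock"],s["eef_pos"],s["tool_rot"],s["force"],s["width"])
w,d=get_image("wrist");si,sd=get_image("side");t,td=get_image("top");np.save("pics/w7.npy",d)
c=np.zeros((600,800,3),np.uint8);c[:400,:640]=w[:,:,::-1];c[400:,:320]=cv2.resize(si[190:290,230:390,::-1],(320,200));c[400:,320:640]=cv2.resize(t[140:320,170:458,::-1],(320,200));cv2.imwrite("pics/c7.png",c)
E
```

```text
13.75 [ 504.31113992 -156.05774262   90.32740209] [ 3.14149016e+00 -7.60723358e-04  2.95045351e+00] [ 1.0075962  -0.84258793 -1.66203436] 65.19490812030462
```

View pics/c7.png

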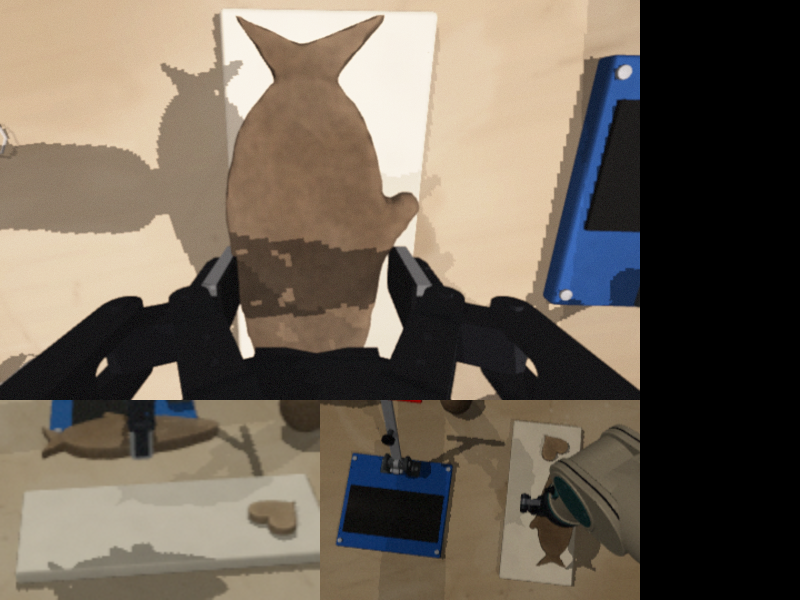

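The fish hangs lengthwise over the slab, with near slab corners at (222,11) and (437,12) and tail tips at (237,16) and (383,16). I check where it would land.

```bash
python3 - <<'E'
from h import *
d=np.load("pics/w7.npy")
print([atz("wrist",*p,16).round().tolist() for p in((222,11),(437,12))])
a=[atz("wrist",*p,141)[:2] for p in((237,16),(383,16),(228,190),(418,207))]
sx=np.array([np.cos(.19),-np.sin(.19)]);sy=np.array([-sx[1],sx[0]]);C=np.array([540,-159])
print([((p-C)@np.c_[sx,sy]).round().tolist() for p in a])
print([atd("wrist",u,v,d)[2].round(1) for u,v in((300,60),(300,150),(250,180),(370,200),(270,220),(300,330),(350,330))])
E
```

```text
[[362.0, -193.0, 16.0], [390.0, -50.0, 16.0]]
[[-134.0, -30.0], [-134.0, 19.0], [-74.0, -37.0], [-67.0, 37.0]]
[np.float64(137.3), np.float64(142.0), np.float64(141.8), np.float64(140.6), np.float64(142.3), np.float64(143.0), np.float64(143.2)]
```

Call:
{"name": "arm_command", "arguments": {
  "deltas": [
    {"dx": 0,"dy": 0,"dz": -0.02,"yaw": 0,"jaw": 0.3},
    {"dx": 0,"dy": 0,"dz": -0.045,"yaw": 0,"jaw": 0.3},
    {"dx": 0,"dy": 0,"dz": -0.07,"yaw": 0,"jaw": 0.3},
    {"dx": 0,"dy": 0,"dz": -0.085,"yaw": 0,"jaw": 0.3},
    {"dx": 0,"dy": 0,"dz": -0.093,"yaw": 0,"jaw": 0.3},
    {"dx": 0,"dy": 0,"dz": -0.098,"yaw": 0,"jaw": 0.3},
    {"dx": 0,"dy": 0,"dz": -0.102,"yaw": 0,"jaw": 0.3},
    {"dx": 0,"dy": 0,"dz": -0.105,"yaw": 0,"jaw": 0.3},
    {"dx": 0,"dy": 0,"dz": -0.107,"yaw": 0,"jaw": 0.3},
    {"dx": 0,"dy": 0,"dz": -0.107,"yaw": 0,"jaw": 0.3},
    {"dx": 0,"dy": 0,"dz": -0.107,"yaw": 0,"jaw": 0.3}
  ]
}}

```text
clock: 15.0
eef_pos: [504.7, -156.3, -16.0]
tool_rot: [-3.142, 0.0, 2.951]
force: [0.1, -0.5, -1.7]
width: 64.9
gripper_force: 64.9
```

Not touching yet.

Call:
{"name": "arm_command", "arguments": {
  "deltas": [
    {"dx": 0,"dy": 0,"dz": -0.001,"yaw": 0,"jaw": 0.3},
    {"dx": 0,"dy": 0,"dz": -0.002,"yaw": 0,"jaw": 0.3},
    {"dx": 0,"dy": 0,"dz": -0.003,"yaw": 0,"jaw": 0.3},
    {"dx": 0,"dy": 0,"dz": -0.004,"yaw": 0,"jaw": 0.3},
    {"dx": 0,"dy": 0,"dz": -0.004,"yaw": 0,"jaw": 0.3}
  ]
}}

```text
clock: 15.5
eef_pos: [504.6, -156.3, -19.7]
tool_rot: [-3.141, 0.0, 2.951]
force: [-1.6, 0.2, 4.2]
width: 65.0
gripper_force: 68.5
```

It touches down at 4 N, so I release and rise.

Call:
{"name": "arm_command", "arguments": {
  "deltas": [
    {"dx": 0,"dy": 0,"dz": 0,"yaw": 0,"jaw": 0.85},
    {"dx": 0,"dy": 0,"dz": 0,"yaw": 0,"jaw": 0.9},
    {"dx": 0,"dy": 0,"dz": 0,"yaw": 0,"jaw": 1},
    {"dx": 0,"dy": 0,"dz": 0,"yaw": 0,"jaw": 1},
    {"dx": 0,"dy": 0,"dz": 0,"yaw": 0,"jaw": 1},
    {"dx": 0,"dy": 0,"dz": 0.01,"yaw": 0,"jaw": 1},
    {"dx": 0,"dy": 0,"dz": 0.03,"yaw": 0,"jaw": 1},
    {"dx": 0,"dy": 0,"dz": 0.06,"yaw": 0,"jaw": 1},
    {"dx": 0,"dy": 0,"dz": 0.1,"yaw": 0,"jaw": 1},
    {"dx": 0,"dy": 0,"dz": 0.14,"yaw": 0,"jaw": 1},
    {"dx": 0,"dy": 0,"dz": 0.18,"yaw": 0,"jaw": 1},
    {"dx": 0,"dy": 0,"dz": 0.2,"yaw": 0,"jaw": 1},
    {"dx": 0,"dy": 0,"dz": 0.2,"yaw": 0,"jaw": 1}
  ]
}}

```text
clock: 16.8
eef_pos: [506.6, -156.2, 183.3]
tool_rot: [-3.141, 0.006, 2.951]
force: [1.2, 0.5, -1.0]
width: 85.2
gripper_force: 0.0
```

```bash
python3 - <<'E'
from h import *
w,d=get_image("wrist");si,sd=get_image("side");t,td=get_image("top")
c=np.zeros((600,800,3),np.uint8);c[:400,:640]=w[:,:,::-1];c[400:,:320]=cv2.resize(si[190:290,230:390,::-1],(320,200));c[400:,320:640]=cv2.resize(si[90:220,200:408,::-1],(320,200));cv2.imwrite("pics/c8.png",c)
m=((w[:,:,0].astype(int)<150)&(w[:,:,0].astype(int)-w[:,:,2]>12)).astype(np.uint8)
n,l,st,_=cv2.connectedComponentsWithStats(m);sx=np.array([np.cos(.19),-np.sin(.19)]);sy=np.array([-sx[1],sx[0]])
for k in range(1,n):
    if st[k,4]>1500:
        v,u=np.nonzero(l==k);q=np.array([(atz("wrist",a,b,33)[:2]-[540,-159])@np.c_[sx,sy] for a,b in zip(u[::5],v[::5])]);z=[atd("wrist",a,b,d)[2] for a,b in zip(u[::20],v[::20])]
        print(st[k],q.min(0).round(),q.max(0).round(),np.percentile(z,[5,50,95]).round(1))
E
```

```text
[ 192   68  448  301 3844] [-142. -136.] [185. 372.] [ -5.   -3.3 283.8]Traceback (most recent call last):
  File "<stdin>", line 8, in <module>
  File "h.py", line 11, in atd
    o,d=ray(n,u,v,P); return o+d*D[int(round(v)),int(round(u))]
        ~~~^^^^^^^^^
  File "h.py", line 4, in ray
    P=P or camera_params(n); K=np.array(P["camera_matrix"]);T=np.array(P["extrinsics"])
           ~~~~~~~~~~~~~^^^
ValueError: time passes only in moves, steps and waits
```

View pics/c8.png

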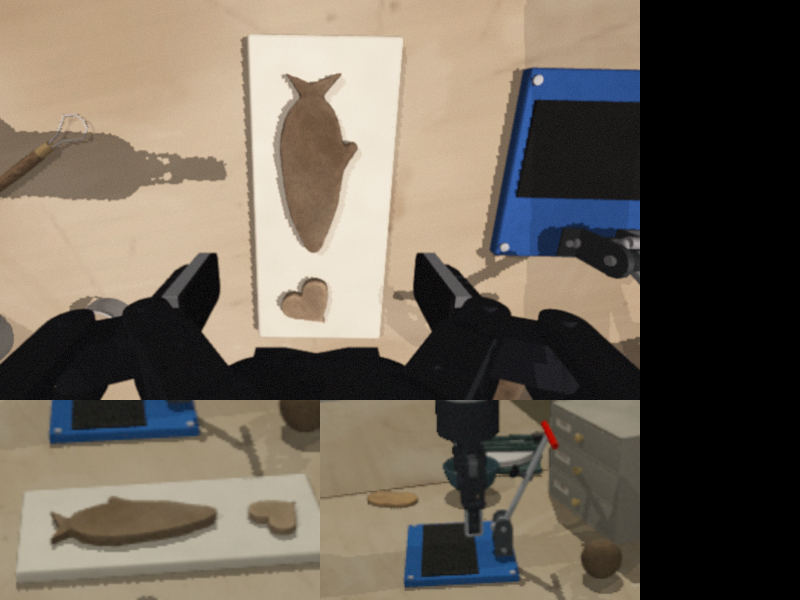

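The fish lies flat and lengthwise on the slab, from tail (313,73) to head (315,251) and near the centre line. It is clear of the heart at (307,300), and the clamp stands open. I hand it in.

```bash
python3 -c "
from cell import *
print(finish_job())"
```

```text
the job is handed in; nothing more can be done
None
```

The job is handed in at about 17 s of the 64 s allowed (result not reported back): the clamp stands open, and the fish lies flat and lengthwise on the slab, clear of the heart, with nothing else disturbed in the last pictures.

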